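# Set the length stop to a hardwood block

### The job

Set the length stop to the length of the hardwood block: lay the block flat on its broad side, as it lies now, lengthwise along the middle of the aluminium bed, between the red fixed stop and the blue carriage, then slide the carriage by its black knob towards the red stop until the block sits square and snug, with no gap at either end. Let go of everything and leave the tape measure, pliers and screwdriver where they lie.

Things in the scene. Friction and masses are not known exactly. Their poses are not given: they have to be found in the camera images.
- block_center (a point): Centre of the loose dark-brown hardwood block, 125 mm long (its x axis), 45 mm wide (y), 38 mm high (z up), about 0.16 kg. It starts lying flat on the bench beside the jig, on the side away from the robot. Both ends are alike.
- jig: Length-stop jig bolted to the bench: an aluminium bed 70 mm wide (its x axis), 310 mm long (y) and 15 mm thick; the slide runs along y. Origin: centre of the bed's underside, on the bench. The bed has no side walls. The red fixed stop is a block at the -y end, 66 mm wide, rising 45 mm above the bed; its face looks to +y at y = -120 mm. The blue carriage stands towards the +y end; the block belongs between the two, on the bed top (z = 15 mm).
- stop_face (a point): Point on the jig where the face of the red fixed stop meets the bed top, mid-width; axes parallel to the jig's, +y points from the stop along the bed to the carriage.
- carriage (a joint): Position of the carriage on its slide, in m: 0 is the far open end, and it grows as the carriage moves towards the red stop (the jig's -y), up to 0.12. The gap between carriage face and stop face is 0.215 m minus this value. It slides with light dry friction (about 3 N) and stays where it is left.
- knob_center (a point): Point on the axis of the upright round black knob on the carriage, at gripping height, 87 mm above the bench. The knob is 26 mm in diameter and rises from the carriage's top (60 mm above the bench) to 110 mm. The carriage is 62 mm wide and 50 mm long (along the slide); its flat face towards the stop lies 25 mm from the knob's axis.
- tape: Bystander: yellow tape measure, 63x83x36 mm, origin at the centre of its underside; leave it where it lies.
- pliers: Bystander: red-handled pliers, 54x181x12 mm, origin at the centre of the underside; leave them where they lie.
- driver: Bystander: screwdriver with a blue handle, 27x200x26 mm, origin at the centre of its underside; leave it where it lies.

How it is judged (in metres and radians):
On the way:
1. the block lies on the bed between stop and carriage, the carriage not yet closed up (x of block_center in the frame of jig between -0.02 and 0.02 m and y of block_center in the frame of jig between -0.064 and 0.03 m and z of block_center in the frame of jig below 0.039 m and value of joint carriage below 0.084 m), for 0.2 s.
At the end, for the whole second after the job is handed in: The block lies flat on the bed, right way up, within 15 mm of the bed's middle line and within 0.05 rad of its direction, its end within 3 mm of the red stop and the carriage face within 3 mm of closed on its 125 mm length (carriage value 0.087 to 0.093); everything at rest and released (x of block_center in the frame of jig between -0.015 and 0.015 m and y of block_center in the frame of stop_face between 0.0595 and 0.0655 m and z of block_center in the frame of jig between 0.031 and 0.037 m and angle between the x axis of block_center and the y axis of jig, either way round below 0.05 rad and angle between block_center's own z axis and vertical below 0.05 rad and value of joint carriage between 0.087 and 0.093 m and linear speed of block below 0.01 m/s); the robot touches nothing.
It fails at once if a bystander (tape measure, pliers, screwdriver) is shifted more than 20 mm (distance of any of tape, pliers, driver from where it was at the start of the episode above 0.02 m).
It also fails if it takes over 45 s, if anything falls off the work surface, if the arm or the gripper's body presses on something with over 40 N, if the wrist force passes 120 N, or if a joint passes its speed limit or range.

### The arm

A 6-joint arm with a two-finger parallel gripper is mounted at the origin on a cart in front of the work surface, level with it; the furniture and walls round the work are solid. World frame = base frame: x ahead of the robot, y to its left, z up, the work surface at z = 0. Lengths are in mm, angles in rad, forces in N, time in s.
With the tool pointing down it reaches from about 250 to 800 mm from the base axis. Payload 8.5 kg.
Tool frame: the origin (TCP) lies midway between the tips of the shut fingers; the grasp point (between the pads) lies 19 mm behind it; z points along the fingers, y is the line along which they close (so a half turn about z gives the same grasp; the last joint's range is limited). The gripper opens to 85 mm and grips with 20 to 120 N. Pads are 22 mm wide; open, the fingers measure 114 mm over their backs; the gripper's body (76 mm by 85 mm) begins 54 mm behind the grasp point. The pads swing forward as they close: fully open they stand 13 mm farther back than shut.
Start: joints at [1.236, 0.238, -0.013, 1.319, 0, 1.571], TCP at [172.488, 495.809, 231.276] pointing down, gripper open.
Joint ranges: [-2.66, 2.66], [-1.03, 1.9], [-1.14, 1.46], [-1.82, 2.27], [-1.45, 1.34], [-3.14, 3.14]. Speed limits (rad/s): [2.22, 2.22, 2.79, 3.14, 3.14, 3.14].

### API

Orientations are given as a unit quaternion [w, x, y, z].
In Python, from cell import observe, read_camera, job_done gives the robot as it stands.
- The arm moves only by the tool drive_tool, never from a script. Its argument "rows" is one flat list of numbers, 5 for each row, row after row: the shift along the tool's x, y, z in units of 50 mm (1.0 is 50 mm), then the turn about the tool's z in units of 5 degrees (1.0 is 5 degrees), then the finger opening in mm, from 0 to 85.4. A call has 1 to 5 rows; each row is the pose to reach, as a shift and turn from the pose commanded when the call began, along the tool's axes at that moment; what a row does not reach only later rows make up. A row lasts 1/10 s, in which the tool goes at most 50 mm and 8.59 degrees, less where a joint would pass 70% of its speed; a pose out of reach is approached as far as the arm can. A call with a gripper value outside its range is refused whole. The fingers move at their own pace and stop on an object; the grip force is fixed at half the most. Time passes only in rows, so rows that repeat a pose let the fingers close. It gives the time, the measured TCP pose, the force, the opening and the grip force at its end, in the units of the state.
- observe(): the state, without advancing time (a new reading comes with each control period).
- read_camera(name): name is "scene" or "top" or "wrist"; returns a dict with "frame" (384x512x3 uint8, blue, green, red), "range_z" (384x512 float32, mm along the optical axis (not along the pixel's ray), 0 where there is no reading), "fovy" (degrees; the focal length in pixels is half the picture's height over the tangent of half this angle, whatever the lens; pixels are square), "cx", "cy" (the principal point, pixels), "xyz" and "orientation" of the camera in the world; the wrist camera has in their place "hand_eye" (4x4, takes a point from camera to tool coordinates, whose origin is the TCP and whose axes are the flange's). Camera axes: x right, y up, looking along -z (the intrinsics and any distortion apply to the point x, -y, -z); pixel columns grow to the right and rows downward; lengths in mm; the calibration is good to about 2 mm. A picture is of the moment at which its call begins: read the wrist's pose just before it.
- job_done(): hands the job in; it is judged then, once.
The state is a dict: "t": time; "qpos": joint angles; "joint_velocities": joint speeds; "joint_torque": joint torques, N m; "position": TCP position; "tcp_rot": TCP orientation; "wrist_force": force on the tool from outside, world axes, zero at the start; "wrist_torque": the same for the moment, N m; "gripper_width": finger opening in mm; "finger_force": force on a finger pad.
Only numpy, scipy, OpenCV 4.12 (cv2) and the standard library are available. Lean on these libraries where they do the work, as an engineer would, in place of code of your own. Each camera call takes 0.05 s, during which the arm holds its last target. There are 200 camera calls.

## Working session

There is one attempt and no reset: what is moved stays moved. The work goes in short steps, Python scripts to look and compute and a tool call to move; the robot and the scene stay as the last step left them, time stands still between calls to the robot, and variables do not carry over. Pictures are saved under pics/ and viewed, at most 10 in all, crops included, and the job is handed in when it is done.

Besides the shell and the picture viewer there is one more tool, called after ">>>" as name(argument=value, ...) on one line, values as JSON. drive_tool: Moves the arm, as the interface text tells. Its arguments: {"type":"object","properties":{"rows":{"type":"array","items":{"type":"number"}}},"required":["rows"]}

```bash
mkdir -p pics
cat > h.py <<'E'
import numpy as np, cv2
from cell import observe, read_camera, job_done
from scipy.spatial.transform import Rotation as R
def q2R(q): return R.from_quat([q[1],q[2],q[3],q[0]]).as_matrix()
def cloud(name):
    if name=='wrist': s=observe()
    c=read_camera(name); d=c['range_z']; h,w=d.shape
    f=h/2/np.tan(np.radians(c['fovy'])/2)
    u,v=np.meshgrid(np.arange(w),np.arange(h))
    P=np.stack([(u-c['cx'])/f*d,-(v-c['cy'])/f*d,-d],-1)
    if name=='wrist':
        H=np.array(c['hand_eye']); P=P@H[:3,:3].T+H[:3,3]
        P=P@q2R(s['tcp_rot']).T+np.array(s['position'])
    else: P=P@q2R(c['orientation']).T+np.array(c['xyz'])
    P[d==0]=np.nan
    return c,P
E
python3 - <<'E'
from h import *
s=observe();print(s)
for n in ['top','scene']:
    c,P=cloud(n);cv2.imwrite(f'pics/{n}0.png',c['frame']);np.save(n+'.npy',P)
    print({k:v for k,v in c.items() if k not in('frame','range_z')})
E
```

```text
{'t': 0.0, 'qpos': array([ 1.23596580e+00,  2.38786038e-01, -1.42618613e-02,  1.31918721e+00,
       -2.29483665e-05,  1.57081540e+00]), 'joint_velocities': array([ 0.00168164,  0.00040322, -0.0011153 ,  0.0001953 ,  0.00049564,
        0.00161058]), 'joint_torque': array([-1.53115696e-03, -5.38784194e+01,  3.46436191e+01,  1.86174206e-02,
        1.24739327e-05,  4.85764176e-06]), 'position': array([172.39038424, 495.45131401, 230.67189934]), 'tcp_rot': array([-1.08554400e-04,  1.66643662e-01,  9.86016923e-01, -7.11244365e-04]), 'wrist_force': array([ 0.35680983, -0.37553402,  0.50182891]), 'wrist_torque': array([-0.00605763, -0.00025765,  0.01180843]), 'finger_force': 0.0, 'gripper_width': 84.876688240663}
{'fovy': 42.93374867607291, 'cx': 254.34214055510495, 'cy': 188.80075735862724, 'xyz': array([ 315.49533313,  209.04768513, 1413.67106685]), 'orientation': array([ 0.71526595,  0.05216979, -0.04935946, -0.69515219])}
{'fovy': 46.25920105224776, 'cx': 254.64553387301532, 'cy': 194.5395482937729, 'xyz': array([ -47.1047615 , 1051.74964799, 1107.61790394]), 'orientation': array([-0.26184277, -0.11535962,  0.35890383,  0.88843602])}
```

View pics/top0.png

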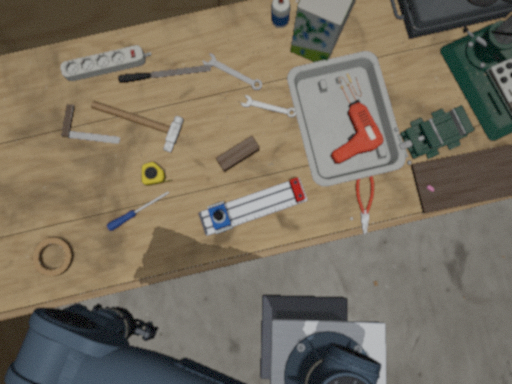

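View pics/scene0.png

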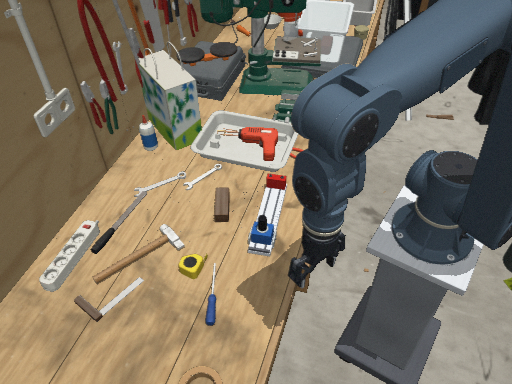

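The top view shows the block at (238,153), the jig from (203,222) to the red stop at (297,190), the knob at about (219,213), tape (152,173), driver (138,210) and pliers (365,205). The scene view agrees: block at (222,204), knob at (262,225).

Run:
```python
from h import *
def rect(pts): return cv2.minAreaRect(pts.astype(np.float32))
def box(P,m):
    q=P[m]; q=q[~np.isnan(q[:,0])]; r=rect(q[:,:2]); return len(q),np.round(r[0],1),np.round(r[1],1),round(r[2],1),np.round(np.median(q,0),1)
for n,rb,rj in [('top',(130,180,205,270),(170,245,190,315)),('scene',(180,230,208,236),(165,260,240,292))]:
    P=np.load(n+'.npy'); im=cv2.imread(f'pics/{n}0.png').astype(int); z=P[...,2]
    def roi(r):
        m=np.zeros(z.shape,bool); m[r[0]:r[1],r[2]:r[3]]=1; return m
    b,g,r_=im[...,0],im[...,1],im[...,2]
    print(n,'block',box(P,roi(rb)&(z>30)&(z<50)))
    print('jigbed',box(P,roi(rj)&(z>9)&(z<150)))
    print('red',box(P,roi(rj)&(r_>120)&(g<60)&(z>45)))
    print('blue',box(P,roi(rj)&(b>r_+50)&(z>50)&(z<72)))
    print('knob',box(P,roi(rj)&(z>95)&(z<130)))
```

```text
top block (679, array([619.8, 268.8]), array([ 46.2, 125.2]), 34.4, array([619.6, 268. ,  38.8]))
jigbed (2758, array([474.9, 217.2]), array([345.4, 195.1]), 89.7, array([467.5, 224.7,  18.1]))
red (156, array([513.5,  98.8]), array([62.7, 20.9]), 21.0, array([513.9,  98.4,  61. ]))
blue (227, array([431.6, 313.4]), array([59.8, 48. ]), 20.3, array([429. , 311.9,  60.9]))
knob (78, array([431.9, 314. ]), array([24.2, 24.7]), 0.4, array([432.8, 312.8, 109.6]))
scene block (396, array([618.1, 270.1]), array([ 45. , 128.1]), 34.5, array([613.9, 275. ,  37.6]))
jigbed (1937, array([493.1, 186.1]), array([147.9, 414.8]), 37.0, array([459.9, 220.9,  20.3]))
red (74, array([511. ,  99.8]), array([60.8, 24.7]), 23.3, array([510.9, 100.1,  60.1]))
blue (190, array([430.1, 314.8]), array([60.8, 53.4]), 20.7, array([419.5, 324.8,  58.8]))
knob (72, array([429.8, 316.2]), array([26.8, 23.1]), 63.9, array([428.1, 318.2, 107.9]))
```

```bash
cat >> h.py <<'E'
def go(x,y,z,ang,s=None):
    "move units to reach TCP x,y,z with tool y along world angle ang (deg, mod 180)"
    s=s or observe(); M=q2R(s['tcp_rot'])
    d=M.T@(np.array([x,y,z])-s['position'])/50
    a=np.degrees(np.arctan2(M[1,1],M[0,1])); t=-((ang-a+90)%180-90)/5
    print('t',round(s['t'],2),'pos',np.round(s['position'],1),'yang',round(a,1),'F',np.round(s['wrist_force'],1),'w',round(s['gripper_width'],1),'-> move',np.round(d,2),'turn',round(t,2))
E
python3 -c "
from h import *
go(619,269,170,34.4)"
```

```text
t 0.1 pos [172.4 495.5 230.8] yang 70.8 F [0.2 0.6 0.1] w 85.5 -> move [-9.93 -1.34  1.22] turn 7.28
```

>>> drive_tool(rows=[-1, -0.13, 0, 1.4, 85, -2, -0.27, 0.2, 2.9, 85, -3, -0.4, 0.4, 4.4, 85, -4, -0.54, 0.6, 5.8, 85, -5, -0.67, 0.8, 7.28, 85])

```text
t: 0.6
position: [393.6, 383.4, 191.9]
tcp_rot: [-0.0, 0.468, 0.884, -0.0]
wrist_force: [-0.1, 0.6, -0.0]
gripper_width: 85.3
finger_force: 0.0
```

```bash
python3 -c "
from h import *
go(619,269,170,34.4)"
```

```text
t 0.6 pos [393.6 383.4 191.9] yang 34.1 F [-0.1  0.6 -0. ] w 85.3 -> move [-4.42  2.45  0.44] turn -0.05
```

>>> drive_tool(rows=[-0.85, 0.48, 0.1, 0, 85, -1.7, 0.96, 0.2, 0, 85, -2.6, 1.45, 0.3, 0, 85, -3.5, 1.95, 0.4, 0, 85, -4.4, 2.45, 0.44, 0, 85])

```text
t: 1.1
position: [614.7, 273.1, 169.7]
tcp_rot: [-0.0, 0.466, 0.885, -0.001]
wrist_force: [0.2, 1.3, -0.2]
gripper_width: 84.8
finger_force: 0.0
```

>>> drive_tool(rows=[0, 0, 0, 0, 85, 0, 0, 0, 0, 85])

```text
t: 1.3
position: [613.8, 273.5, 169.3]
tcp_rot: [-0.001, 0.467, 0.884, -0.001]
wrist_force: [0.5, -0.3, 0.4]
gripper_width: 85.2
finger_force: 0.0
```

Run:
```python
from h import *
c,P=cloud('wrist'); cv2.imwrite('pics/w1.png',c['frame']); z=P[...,2]
m=(z>30)&(z<48)&(abs(P[...,0]-619)<90)&(abs(P[...,1]-269)<90)
n,l,st,_=cv2.connectedComponentsWithStats(m.astype(np.uint8)); k=1+st[1:,4].argmax()
q=P[l==k]; r=cv2.minAreaRect(q[:,:2].astype(np.float32)); print(r,np.median(q,0))
go(*r[0],5,r[2] if r[1][0]<r[1][1] else r[2]+90)
```

```text
((619.0499877929688, 270.84735107421875), (45.02817916870117, 124.38713836669922), 34.23197555541992) [616.0029851  275.64074004  37.26314695]
t 1.35 pos [613.  274.3 169.9] yang 34.4 F [-0.2  0.4 -0.3] w 85.1 -> move [-0.13  0.07  3.3 ] turn 0.03
```

View pics/w1.png

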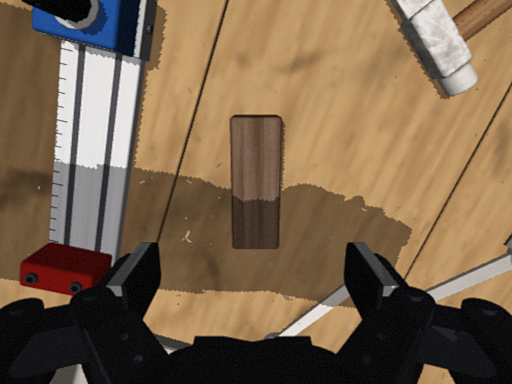

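The wrist view shows the block whole at (256,182), clear of the jig (edge near x=130) and in line with the fingers. I'll descend and grip.

>>> drive_tool(rows=[-0.13, 0.07, 0.7, 0, 85, -0.13, 0.07, 1.4, 0, 85, -0.13, 0.07, 2.1, 0, 85, -0.13, 0.07, 2.8, 0, 85, -0.13, 0.07, 3.2, 0, 85])

```text
t: 1.85
position: [617.1, 271.9, 8.4]
tcp_rot: [-0.001, 0.465, 0.885, -0.001]
wrist_force: [-0.7, -0.5, -0.0]
gripper_width: 85.0
finger_force: 0.0
```

>>> drive_tool(rows=[0, 0, 0, 0, 85, 0, 0, 0, 0, 30, 0, 0, 0, 0, 30, 0, 0, 0, 0, 30, 0, 0, 0, 0, 30])

```text
t: 2.35
position: [621.0, 271.9, 12.9]
tcp_rot: [0.001, 0.466, 0.885, 0.001]
wrist_force: [-1.1, 0.9, 7.5]
gripper_width: 43.9
finger_force: 62.9
```

>>> drive_tool(rows=[0, 0, 0, 0, 30, 0, 0, 0, 0, 30, 0, 0, 0, 0, 30])

```text
t: 2.65
position: [621.0, 271.9, 12.9]
tcp_rot: [0.001, 0.466, 0.885, 0.001]
wrist_force: [-1.2, -0.3, 8.1]
gripper_width: 44.0
finger_force: 62.9
```

>>> drive_tool(rows=[0, 0, -0.4, 0, 30, 0, 0, -1, 0, 30, 0, 0, -1.7, 0, 30, 0, 0, -2.2, 0, 30, 0, 0, -2.2, 0, 30])

```text
t: 3.15
position: [622.1, 272.1, 125.8]
tcp_rot: [0.002, 0.466, 0.885, 0.003]
wrist_force: [1.2, 1.2, -1.5]
gripper_width: 44.0
finger_force: 61.8
```

Run:
```python
from h import *
c,P=cloud('wrist'); cv2.imwrite('pics/w2.png',c['frame']); z=P[...,2];np.save('w2.npy',P)
im=c['frame'].astype(int); b,g,r=im[...,0],im[...,1],im[...,2]
for nm,m in [('red',(r>110)&(g<60)&(z>50)&(z<70)),('blue',(b>r+50)&(z>50)&(z<70)),('bed',(z>10)&(z<20)&(abs(r-b)<25)&(r>90))]:
    n,l,st,_=cv2.connectedComponentsWithStats(m.astype(np.uint8)); k=1+st[1:,4].argmax(); q=P[l==k]
    print(nm,len(q),cv2.minAreaRect(q[:,:2].astype(np.float32)),np.median(q[:,2]))
u=np.array([np.cos(np.radians(110.8)),np.sin(np.radians(110.8))])
go(0,0,0,20.8)
```

```text
red 1011 ((526.56591796875, 102.97501373291016), (39.907432556152344, 24.889141082763672), 21.704362869262695) 59.38148481727467
blue 1370 ((449.9854736328125, 299.258544921875), (44.37474822998047, 14.086145401000977), 35.13821029663086) 59.23376935705561
bed 13615 ((488.6640319824219, 194.71246337890625), (52.26023864746094, 217.67599487304688), 21.173542022705078) 14.445943255958412
t 3.2 pos [621.2 271.7 123.3] yang 34.4 F [ 0.  -1.1 -1.7] w 43.8 -> move [  2.54 -13.33   2.4 ] turn 2.72
```

View pics/w2.png

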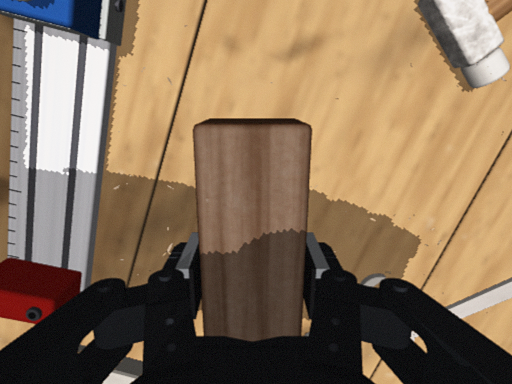

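The block is held centrally at (252,230), with the red stop's corner at (40,290) and the bed's edge near x=100. Next is a hover over the bed.

```bash
python3 -c "
from h import *
go(478.4,190.7,105,21)"
```

```text
t 3.2 pos [621.2 271.7 123.3] yang 34.4 F [ 0.  -1.1 -1.7] w 43.8 -> move [ 0.28 -3.27  0.35] turn 2.68
```

>>> drive_tool(rows=[0.06, -0.65, 0.05, 0.6, 30, 0.12, -1.3, 0.1, 1.2, 30, 0.18, -2, 0.2, 1.8, 30, 0.24, -2.7, 0.3, 2.3, 30, 0.28, -3.27, 0.35, 2.7, 30])

```text
t: 3.7
position: [474.3, 189.0, 101.7]
tcp_rot: [-0.001, 0.568, 0.823, -0.001]
wrist_force: [0.7, 0.0, -0.9]
gripper_width: 44.6
finger_force: 61.9
```

>>> drive_tool(rows=[0, 0, 0, 0, 30, 0, 0, 0, 0, 30, 0, 0, 0, 0, 30])

```text
t: 4.0
position: [478.1, 190.7, 103.1]
tcp_rot: [0.0, 0.567, 0.824, 0.0]
wrist_force: [0.8, 0.4, -1.7]
gripper_width: 44.2
finger_force: 62.0
```

Run:
```python
from h import *
c,P=cloud('wrist'); cv2.imwrite('pics/w3.png',c['frame']); z=P[...,2];np.save('w3.npy',P)
go(478.4,190.7,29,21)
im=c['frame'].astype(int); b,g,r=im[...,0],im[...,1],im[...,2]
for nm,m in [('red',(r>110)&(g<60)&(z>57)&(z<63)),('blue',(b>r+50)&(z>57)&(z<63)),('block',(z>120)&(z<145)&(r>b+15)&(r<160)),('bed',(z>11)&(z<19)&(abs(r-b)<25))]:
    n,l,st,_=cv2.connectedComponentsWithStats(m.astype(np.uint8))
    if n<2: print(nm,0); continue
    k=1+st[1:,4].argmax(); q=P[l==k]
    print(nm,len(q),cv2.minAreaRect(q[:,:2].astype(np.float32)),np.median(q[:,2]))
```

```text
t 4.05 pos [478.1 190.8 103. ] yang 20.9 F [ 0.8 -0.7 -0.5] w 43.6 -> move [-0.    0.    1.48] turn -0.01
red 0
blue 2692 ((438.7804870605469, 298.5010070800781), (61.17171096801758, 13.279936790466309), 20.817880630493164) 59.223179297761135
block 23297 ((473.584228515625, 203.80215454101562), (45.196773529052734, 97.29203796386719), 20.80297088623047) 127.64047554801026
bed 7768 ((448.70001220703125, 271.6602783203125), (77.76038360595703, 57.94547653198242), 19.753908157348633) 14.434647722071176
```

View pics/w3.png

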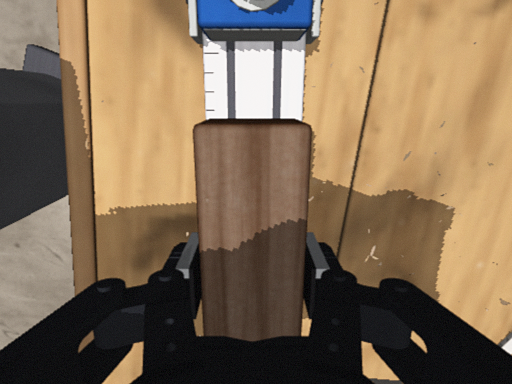

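The held block at (252,230) is aligned over the bed, in line with the blue carriage at (255,15). About 45 mm is clear on the carriage side. I'll lower it.

>>> drive_tool(rows=[0, 0.03, 0.4, 0, 30, 0, 0.03, 0.8, 0, 30, 0, 0.03, 1.2, 0, 30, 0, 0.03, 1.4, 0, 30, 0, 0.03, 1.48, 0, 30])

```text
t: 4.55
position: [478.5, 190.9, 28.1]
tcp_rot: [-0.0, 0.567, 0.824, -0.001]
wrist_force: [-1.1, -0.2, -0.3]
gripper_width: 43.7
finger_force: 61.9
```

>>> drive_tool(rows=[0, 0, 0, 0, 30, 0, 0, 0.03, 0, 30, 0, 0, 0.03, 0, 30])

```text
t: 4.85
position: [479.0, 191.1, 28.3]
tcp_rot: [0.0, 0.567, 0.824, 0.0]
wrist_force: [-0.2, 0.0, -0.7]
gripper_width: 44.2
finger_force: 61.9
```

>>> drive_tool(rows=[0, 0, 0.03, 0, 30, 0, 0, 0.03, 0, 30])

```text
t: 5.05
position: [479.1, 191.1, 27.8]
tcp_rot: [0.001, 0.567, 0.824, 0.001]
wrist_force: [-4.2, -0.9, 13.4]
gripper_width: 43.8
finger_force: 63.5
```

>>> drive_tool(rows=[0, 0, 0.03, 0, 30, 0, 0, 0.03, 0, 30])

```text
t: 5.25
position: [479.1, 191.1, 27.7]
tcp_rot: [0.001, 0.567, 0.824, 0.001]
wrist_force: [-9.2, -4.2, 32.0]
gripper_width: 44.1
finger_force: 66.0
```

>>> drive_tool(rows=[0, 0, 0.02, 0, 30, 0, 0, 0.02, 0, 30])

```text
t: 5.45
position: [479.1, 191.1, 27.7]
tcp_rot: [0.001, 0.567, 0.824, 0.001]
wrist_force: [-12.7, -4.5, 45.0]
gripper_width: 44.1
finger_force: 67.6
```

Seated on the bed. I'll relieve the pressure, release and rise.

>>> drive_tool(rows=[0, 0, -0.07, 0, 30, 0, 0, -0.07, 0, 75, 0, 0, -0.07, 0, 75, 0, 0, -0.07, 0, 75, 0, 0, -0.07, 0, 75])

```text
t: 5.95
position: [478.4, 190.8, 26.8]
tcp_rot: [-0.0, 0.567, 0.824, -0.0]
wrist_force: [-0.7, 0.5, 0.3]
gripper_width: 74.8
finger_force: 0.0
```

>>> drive_tool(rows=[0, 0, -0.4, 0, 75, 0, 0, -1, 0, 75, 0, 0, -2, 0, 75, 0, 0, -2.8, 0, 75, 0, 0, -2.8, 0, 75])

```text
t: 6.45
position: [481.2, 191.9, 172.3]
tcp_rot: [0.002, 0.567, 0.824, 0.003]
wrist_force: [0.7, -0.1, 0.2]
gripper_width: 75.0
finger_force: 0.0
```

Run:
```python
from h import *
for nme in ['wrist','top']:
    c,P=cloud(nme); cv2.imwrite(f'pics/{nme}4.png',c['frame']); z=P[...,2]
    im=c['frame'].astype(int); b,g,r=im[...,0],im[...,1],im[...,2]
    near=(abs(P[...,0]-475)<100)&(abs(P[...,1]-200)<150)
    for nm,m in [('red',near&(r>100)&(g<60)&(z>55)&(z<66)),('blue',near&(b>r+50)&(z>55)&(z<66)),('knob',near&(z>95)&(z<118)),('block',near&(z>48)&(z<58)&(r>b+5)&(r<b+60))]:
        n,l,st,_=cv2.connectedComponentsWithStats(m.astype(np.uint8))
        if n<2: print(nm,0); continue
        k=1+st[1:,4].argmax(); q=P[l==k]
        print(nm,len(q),cv2.minAreaRect(q[:,:2].astype(np.float32)),np.median(q[:,2]))
go(431.2,314.6,150,21)
```

```text
red 1260 ((515.5690307617188, 98.45890808105469), (64.29235076904297, 25.43770408630371), 20.853267669677734) 59.25698571829673
blue 2425 ((435.39666748046875, 307.2872619628906), (61.45056915283203, 31.559755325317383), 21.093488693237305) 59.27666741811335
knob 541 ((434.4052734375, 306.5626220703125), (24.219987869262695, 8.765703201293945), 13.678316116333008) 107.55054315109389
block 7148 ((479.47265625, 191.34912109375), (44.881385803222656, 124.7180404663086), 20.94532012939453) 52.31631523563908
red 0
blue 209 ((431.6118469238281, 313.8142395019531), (59.4778938293457, 47.302940368652344), 20.177080154418945) 61.04257447345867
knob 79 ((431.94195556640625, 313.4729919433594), (24.1700439453125, 23.809534072875977), 3.6352379322052) 110.25648056905607
block 141 ((462.5140075683594, 233.4544219970703), (43.220088958740234, 29.349172592163086), 22.177465438842773) 54.11548256755191
t 6.55 pos [479.1 191.1 167.8] yang 20.9 F [-0.   0.2 -0.9] w 75.2 -> move [ 2.65 -0.01  0.36] turn -0.02
```

View pics/wrist4.png

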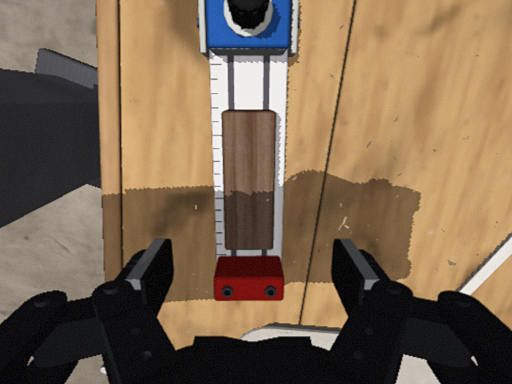

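The block lies flat and in line on the bed at (248,180), short of the red stop at (250,278), and the carriage is still open at (250,25). Now the knob.

>>> drive_tool(rows=[0.66, 0, 0, 0, 75, 1.3, 0, 0, 0, 75, 2, 0, 0, 0, 75, 2.65, 0, 0, 0, 75, 2.65, 0, 0, 0, 75])

```text
t: 7.05
position: [429.4, 317.0, 165.2]
tcp_rot: [-0.001, 0.566, 0.825, -0.001]
wrist_force: [0.2, -1.0, 0.4]
gripper_width: 75.0
finger_force: 0.0
```

```bash
python3 -c "
from h import *
go(432.2,315.3,70,20.9)"
```

```text
t 7.05 pos [429.4 317.  165.2] yang 21.1 F [ 0.2 -1.   0.4] w 75.0 -> move [-0.05  0.05  1.9 ] turn 0.04
```

>>> drive_tool(rows=[0, 0.01, 0.5, 0, 75, 0, 0.01, 1, 0, 75, 0, 0.01, 1.5, 0, 75, 0, 0.01, 1.9, 0, 75, 0, 0.01, 1.9, 0, 75])

```text
t: 7.55
position: [429.5, 312.6, 68.5]
tcp_rot: [-0.001, 0.567, 0.824, -0.003]
wrist_force: [0.4, 0.6, 0.7]
gripper_width: 75.4
finger_force: 0.0
```

>>> drive_tool(rows=[0, 0, 0, 0, 40, 0, 0, 0, 0, 40, 0, 0, 0, 0, 15, 0, 0, 0, 0, 15, 0, 0, 0, 0, 15])

```text
t: 8.05
position: [432.0, 315.0, 73.3]
tcp_rot: [0.0, 0.567, 0.824, 0.001]
wrist_force: [-1.4, -1.3, 5.8]
gripper_width: 24.4
finger_force: 58.7
```

```bash
python3 -c "
from h import *
go(432.2,315.3,70,20.9)"
```

```text
t 8.05 pos [432.  315.   73.3] yang 20.9 F [-1.4 -1.3  5.8] w 24.4 -> move [0.   0.01 0.07] turn 0.0
```

>>> drive_tool(rows=[-0.2, 0, 0, 0, 15, -0.4, 0, 0, 0, 15, -0.6, 0, 0, 0, 15, -0.8, 0, 0, 0, 15, -0.9, 0, 0, 0, 15])

```text
t: 8.55
position: [448.0, 272.8, 73.3]
tcp_rot: [-0.0, 0.567, 0.824, 0.001]
wrist_force: [-3.1, 2.1, 5.5]
gripper_width: 24.7
finger_force: 58.7
```

>>> drive_tool(rows=[-0.07, 0, 0, 0, 15, -0.14, 0, 0, 0, 15, -0.21, 0, 0, 0, 15, -0.28, 0, 0, 0, 15, -0.35, 0, 0, 0, 15])

```text
t: 9.05
position: [454.0, 257.0, 73.3]
tcp_rot: [-0.0, 0.567, 0.824, 0.001]
wrist_force: [-3.7, 3.3, 5.5]
gripper_width: 24.5
finger_force: 58.7
```

>>> drive_tool(rows=[-0.03, 0, 0, 0, 15, -0.06, 0, 0, 0, 15, -0.06, 0, 0, 0, 15])

```text
t: 9.35
position: [455.2, 254.0, 73.3]
tcp_rot: [-0.0, 0.567, 0.824, 0.001]
wrist_force: [-2.6, 1.8, 5.9]
gripper_width: 24.6
finger_force: 58.7
```

>>> drive_tool(rows=[-0.02, 0, 0, 0, 15, -0.04, 0, 0, 0, 15, -0.04, 0, 0, 0, 15])

```text
t: 9.65
position: [455.9, 252.3, 73.3]
tcp_rot: [-0.0, 0.567, 0.824, 0.001]
wrist_force: [-3.0, 2.4, 4.8]
gripper_width: 24.7
finger_force: 58.7
```

>>> drive_tool(rows=[-0.02, 0, 0, 0, 15, -0.03, 0, 0, 0, 15, -0.03, 0, 0, 0, 15])

```text
t: 9.95
position: [456.4, 251.0, 73.3]
tcp_rot: [-0.0, 0.567, 0.824, 0.001]
wrist_force: [-4.5, 2.0, 6.6]
gripper_width: 25.0
finger_force: 58.7
```

>>> drive_tool(rows=[-0.02, 0, 0, 0, 15, -0.02, 0, 0, 0, 15])

```text
t: 10.15
position: [456.7, 250.0, 73.3]
tcp_rot: [-0.0, 0.567, 0.824, 0.001]
wrist_force: [-3.3, 2.5, 6.0]
gripper_width: 24.7
finger_force: 58.7
```

>>> drive_tool(rows=[-0.02, 0, 0, 0, 15, -0.02, 0, 0, 0, 15])

```text
t: 10.35
position: [456.7, 250.0, 73.3]
tcp_rot: [-0.001, 0.567, 0.824, 0.001]
wrist_force: [-6.9, 7.4, 5.1]
gripper_width: 24.5
finger_force: 58.7
```

>>> drive_tool(rows=[-0.02, 0, 0, 0, 15, -0.02, 0, 0, 0, 15])

```text
t: 10.55
position: [456.7, 250.0, 73.3]
tcp_rot: [-0.002, 0.566, 0.824, 0.002]
wrist_force: [-8.0, 13.2, 5.4]
gripper_width: 25.0
finger_force: 58.6
```

>>> drive_tool(rows=[-0.02, 0, 0, 0, 15, -0.02, 0, 0, 0, 15])

```text
t: 10.75
position: [456.7, 250.0, 73.3]
tcp_rot: [-0.003, 0.566, 0.824, 0.003]
wrist_force: [-10.3, 18.1, 4.7]
gripper_width: 24.5
finger_force: 58.6
```

Stalled and force rising, so it is snug. I'll relax, release and rise.

>>> drive_tool(rows=[0.03, 0, 0, 0, 15, 0.05, 0, 0, 0, 15, 0.05, 0, 0, 0, 75, 0.05, 0, 0, 0, 75, 0.05, 0, 0, 0, 75])

```text
t: 11.25
position: [457.1, 248.7, 72.3]
tcp_rot: [0.0, 0.567, 0.824, 0.0]
wrist_force: [-1.2, -0.4, -0.3]
gripper_width: 67.5
finger_force: 0.0
```

>>> drive_tool(rows=[0, 0, 0, 0, 75, 0, 0, -0.5, 0, 75, 0, 0, -1.2, 0, 75, 0, 0, -2, 0, 75, 0, 0, -2.6, 0, 75])

```text
t: 11.75
position: [457.2, 248.9, 204.4]
tcp_rot: [0.0, 0.567, 0.824, 0.001]
wrist_force: [0.2, 0.8, 0.6]
gripper_width: 74.8
finger_force: 0.0
```

>>> drive_tool(rows=[-0.6, 0, 0, 0, 75, -1, 0, 0, 0, 75, -1, 0, 0, 0, 75, -1, 0, 0, 0, 75])

```text
t: 12.15
position: [474.8, 202.0, 202.1]
tcp_rot: [-0.0, 0.568, 0.823, -0.0]
wrist_force: [0.6, 0.3, 0.6]
gripper_width: 75.3
finger_force: 0.0
```

Run:
```python
from h import *
c,P=cloud('wrist'); cv2.imwrite('pics/w5.png',c['frame']); z=P[...,2]
im=c['frame'].astype(int); b,g,r=im[...,0],im[...,1],im[...,2]
near=(abs(P[...,0]-475)<100)&(abs(P[...,1]-200)<150)
for nm,m in [('red',near&(r>100)&(g<60)&(z>55)&(z<66)),('blue',near&(b>r+50)&(z>55)&(z<66)),('block',near&(z>48)&(z<57)&(r>b+5)&(r<b+60))]:
    n,l,st,_=cv2.connectedComponentsWithStats(m.astype(np.uint8)); k=1+st[1:,4].argmax(); q=P[l==k]
    print(nm,len(q),cv2.minAreaRect(q[:,:2].astype(np.float32)))
print(observe()['wrist_force'],observe()['position'])
```

```text
red 1108 ((514.8233642578125, 98.58407592773438), (64.938232421875, 25.467283248901367), 21.115537643432617)
blue 2455 ((456.7242431640625, 250.90017700195312), (61.61480712890625, 48.23699951171875), 20.731904983520508)
block 5422 ((483.6480712890625, 164.90325927734375), (55.86186218261719, 126.78288269042969), 21.05201530456543)
[-0.21733269  0.1881373   0.19823923] [474.61837786 202.41103764 202.03171363]
```

View pics/w5.png

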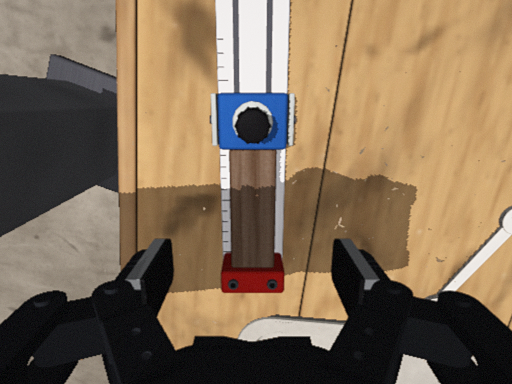

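The block, at (253,208), sits square between the red stop (252,262) and the carriage (253,150). No gap shows and the gripper is clear.

```bash
python3 -c "
from cell import job_done
print(job_done())"
```

```text
the job is handed in; nothing more can be done
None
```

The block lies flat and square on the bed, snug between the red stop and the carriage with no visible gap; the arm is clear, the bystanders were never touched, and the job is handed in (no verdict came back).

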